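# Close and pressurise the pan-oil sprayer

### The arm

A 6-joint arm with a two-finger parallel gripper is mounted at the origin on the work surface. World frame = base frame: x ahead of the robot, y to its left, z up, the work surface at z = 0. Lengths are in mm, angles in rad, forces in N, time in s.
With the tool pointing down it reaches from about 350 to 775 mm from the base axis. Payload 7.3 kg.
Tool frame: the origin (TCP) lies midway between the tips of the shut fingers; the grasp point (between the pads) lies 19 mm behind it; z points along the fingers, y is the line along which they close (so a half turn about z gives the same grasp; the last joint's range is limited). The gripper opens to 92 mm and grips with 3 to 60 N. Pads are 19 mm wide; open, the fingers measure 130 mm over their backs; the gripper's body (75 mm by 190 mm) begins 47 mm behind the grasp point.
Start: joints at [0.96, 0.342, 1.524, -0, 1.275, -0.146], TCP at [235.317, 469.33, 226.741] pointing down, gripper open.
Joint ranges: [-2.53, 2.53], [-0.77, 2.02], [0.04, 2.7], [-1, 4.14], [0.28, 2.66], [-3.11, 3.11]. Speed limits (rad/s): [2.57, 2.57, 3.14, 3.14, 3.14, 3.14].

### API

Orientations are given as [roll, pitch, yaw] about the fixed x, y, z axes, in that order (R = Rz(yaw) Ry(pitch) Rx(roll)).
In Python, from plant import get_obs, capture, camera_model, close_job, search_frame, regions_of, pinpoint gives the robot as it stands. The module is installed in compiled form; this text tells all that it offers.
- The arm moves only by the shell command python3 -m pendant 'ROWS'. ROWS is JSON, one flat list of numbers, 7 for each row, row after row: the shift along the tool's x, y, z in units of 30 mm (1.0 is 30 mm), then the turn, a rotation vector about the tool's x, y, z in units of 4 degrees (1.0 is 4 degrees), then the closure, from -1 (fully open) to 1 (shut), so that 0 is half open. In form: [dx, dy, dz, wx, wy, wz, gripper, dx, dy, dz, wx, wy, wz, gripper, ...]. A call has 1 to 12 rows; each row shifts and turns the commanded pose from where the row before left it, along the tool's axes as they then stand; what a row does not reach is not made up. A row lasts 1/10 s, in which the tool goes at most 50 mm and 8.59 degrees, less where a joint would pass 70% of its speed; a pose out of reach is approached as far as the arm can. A call with a number of a shift or a turn outside -1 to 1 is refused whole. A call with a gripper value outside its range is refused whole. The fingers move at their own pace and stop on an object; the grip force is fixed at half the most. Time passes only in rows, so rows that do not move let the fingers close. It gives the time, the measured TCP pose, the force, the opening and the grip force at its end, in the units of the state.
- get_obs(): the state, without advancing time (a new reading comes with each control period).
- capture(name): name is "scene" or "top" or "wrist"; returns the picture (400x640x3 uint8, red, green, blue); there is no depth.
- camera_model(name): a dict with "fov_y" (degrees; the focal length in pixels is half the picture's height over the tangent of half this angle, whatever the lens; pixels are square), "cx", "cy" (the principal point, pixels), "pose" (4x4, takes a point from camera to world coordinates). Camera axes: x right, y up, looking along -z (the intrinsics and any distortion apply to the point x, -y, -z); pixel columns grow to the right and rows downward; lengths in mm; the calibration is good to about 2 mm. A picture is of the moment at which its call begins: read the wrist's pose just before it. camera_model takes no time and is no camera call; for the wrist camera it gives the pose at the moment of the call.
- close_job(): hands the job in; it is judged then, once.
Trained networks look in the newest picture that a camera, given by its name, has taken for a name from the list of things; names that differ only in an ending like _2 or _b are one class to them, and where a whole thing is asked for, a point or a joint stands for the part that bears it (a point fixed in the world has none). Each returns a list of dicts, best first, with "score" (0 to 1); they miss things now and then, are a little off and sometimes report something else, mostly with a low value. They report only what shows in the picture. A call takes as long as a camera call.
- search_frame(camera, thing): "location" ([column, row] in pixels, amid what is visible of it).
- regions_of(camera, thing): "pixels" (400x640 bool, what is visible of it) and "location" ([column, row] in pixels, amid what is visible of it).
- pinpoint(camera, thing): "location" ([column, row] in pixels: a listed point, or the origin of a listed thing).
The state is a dict: "time": time; "joint_positions": joint angles; "dq": joint speeds; "tau": joint torques, N m; "tool_pos": TCP position; "tcp_rot": TCP orientation; "contact_force": force on the tool from outside, world axes, zero at the start; "moment": the same for the moment, N m; "grip_width": finger opening in mm; "finger_force": force on a finger pad.
Only numpy, scipy, OpenCV 4.12 (cv2) and the standard library are available. Lean on these libraries where they do the work, as an engineer would, in place of code of your own. Each camera call takes 0.05 s, during which the arm holds its last target. There are 200 camera calls.

### The job

The pan-oil sprayer has just been refilled. Swing its hinged blue filler cap over onto the tank's neck until it lies fully down, screw it clockwise until it is fully home, and only then turn on the air by swinging the red valve lever fully into line with the pipe. Leave the other things on the bench where they are.

Things in the scene. Friction and masses are not known exactly. Their poses are not given: they have to be found in the camera images.
- spray_unit: the sprayer, fixed to the bench: 220 x 480 mm plate on feet (top 18 mm high) with a steel tank (170 mm across, axis at y = +115 mm, shoulder 163 mm high) and an air line. Origin under the plate's centre, at bench height; x away from the operator's side, y from the air end to the tank end, z up. Pipe along y at x = 0, 75 mm high. Gauge at y = 0 up to 154 mm; regulator at x 75, y -212, 130 mm high
- neck_rim (a point): centre of the rim of the tank's open neck (72 mm across, 190 mm above the bench); the screw cap turns about the vertical line through it when it lies on the neck
- cap_hinge (a point): middle of the cap carrier's horizontal hinge, 85 mm from the neck's axis towards +y of the sprayer, 172 mm above the bench; the hinge axis runs along the sprayer's x
- red_tab (a point): middle of the outer edge, on the upper face, of the red tab at the carrier's free end: 178 mm from the hinge axis and 20.5 mm above it when shut. The tab is 34 mm wide, 6 mm thick and sticks out 30 mm beyond the 126 mm ring that carries the cap; when shut it points to -y of the sprayer and its upper face is 193 mm above the bench
- cap_arm (a joint): angle of the cap carrier about its hinge: 0 = shut, level, the cap down on the neck; 1.6 to 1.95 at the start = standing open (at 1.57 upright, above that leaning back to +y); stop at 2.0. A stiff hinge: the carrier stays where it is left, and 1 to 5 N at the tab, pushed all the way down, move it
- wing_end (a point): middle of the end face of the cap's wing with the white mark, 52 mm from the cap's axis. The cap is blue, 114 mm across; on its flat top stands a wing bar through the axis, 104 mm long (two wings), 16 mm thick, 28 mm high, with a hub 36 mm across. Cap laid on the neck: bar from 204 to 232 mm above the bench, and 4 mm lower when screwed home; the flat top between the wings is clear
- filler_cap (a joint): turn of the cap, growing clockwise from above when on the neck. Start -0.25 to 0.25; at 0 the wing bar is parallel to the hinge axis, the marked wing to -x of the sprayer, and the lugs pass the gaps in the thread (within 0.3 either way). 2.1 = screwed fully home, a hard stop. Stiff: 0.15 N m, about 4 N at a wing; stays where left. Once turned, the thread holds the carrier down
- lever_pivot (a point): pivot of the valve lever, above the pipe, 117 mm above the bench; the lever turns about a vertical axis
- lever_end (a point): middle of the end of the red valve lever, 102 mm from its pivot, at half its height. The red sleeve covers the outer 72 mm, 22 mm wide, from 111 to 123 mm above the bench, free space under and over it
- air_lever (a joint): angle of the valve lever, growing counter-clockwise from above: 0 to 0.12 at the start = air shut, lever across the pipe, pointing to -x of the sprayer; 1.571 = air fully on, lever in line with the pipe, pointing to -y, away from the tank, a hard stop. About 1.5 N at its end turn it; it stays where it is left
- oil_jug: amber oil jug with a yellow cap, 90 mm across, 190 mm high, standing beyond the hinge side of the tank; origin under its centre; leave alone
- funnel: white plastic funnel standing mouth down, 116 mm across, 110 mm high, on the bench in front of the tank; origin under its centre; leave alone
- scraper: bench scraper with a white grip, lying flat, 140 x 95 mm, 18 mm high, in front of the air end; origin near its centre; leave alone
- pastry_brush: pastry brush, 190 mm long, lying on the sprayer's plate below the valve lever, less than 40 mm thick; leave alone
- rolling_pin: wooden rolling pin, 420 mm long, 56 mm thick, lying behind the sprayer; leave alone
- loaf_tin: dark loaf tin, 230 x 115 x 75 mm, to one side; leave alone
- loaf: crusty loaf, 220 x 115 x 85 mm, to the other side; leave alone

How it is judged (in metres and radians):
On the way, in this order (a step that is already met when the one before it is completed fails the run):
1. the cap is laid down on the neck, not yet screwed, the air still shut (value of joint cap_arm below 0.05 rad and value of joint filler_cap below 0.5 rad and value of joint air_lever below 0.3 rad), for 0.1 s.
2. the cap is screwed fully home on the neck, the air still shut (value of joint cap_arm below 0.05 rad and value of joint filler_cap above 1.95 rad and value of joint air_lever below 0.3 rad), for 0.1 s.
At the end, for the whole second after the job is handed in: The carrier lies shut on the neck (within 0.05 rad), the cap is screwed home (at least 1.95 of 2.1 rad) and the air lever is in line with the pipe (at least 1.42 of 1.571 rad) (value of joint cap_arm below 0.05 rad and value of joint filler_cap above 1.95 rad and value of joint air_lever above 1.42 rad); the robot touches nothing.
It fails at once if the air is turned on while the cap is not screwed home (value of joint air_lever above 0.4 rad and (value of joint filler_cap below 1.9 rad or value of joint cap_arm above 0.06 rad)).
It fails at once if one of the other things on the bench is moved by more than 30 mm (distance of any of oil_jug, funnel, scraper, pastry_brush, rolling_pin, loaf_tin, loaf from where it was at the start of the episode above 0.03 m).
It also fails if it takes over 67 s, if anything falls off the work surface, if the arm or the gripper's body presses on something with over 40 N, if the wrist force passes 120 N, or if a joint passes its speed limit or range.

## Working session

There is one attempt and no reset: what is moved stays moved. The work goes in short steps, Python scripts to look and compute and a shell command to move; the robot and the scene stay as the last step left them, time stands still between calls to the robot, and variables do not carry over. Pictures are saved under pics/ and viewed, at most 10 in all, crops included, and the job is handed in when it is done.

```bash
mkdir -p pics
cat > h.py <<'E'
import numpy as np, cv2
from plant import *
def ray(cam,px,m=None):
    m=m or camera_model(cam); f=200/np.tan(np.radians(m['fov_y'])/2)
    P=np.array(m['pose']); d=np.array([(px[0]-m['cx'])/f,-(px[1]-m['cy'])/f,-1])
    return P[:3,3],P[:3,:3]@d
def atz(cam,px,z,m=None):
    o,d=ray(cam,px,m); return o+d*(z-o[2])/d[2]
def save(cam,name):
    cv2.imwrite(f'pics/{name}.png',cv2.cvtColor(capture(cam),cv2.COLOR_RGB2BGR))
E
cat > a.py <<'E'
from h import *
for c in ('scene','top'):
    m=camera_model(c); print(c,{k:(np.round(v,3).tolist() if k=='pose' else v) for k,v in m.items()})
    save(c,c+'0')
Z=dict(spray_unit=0,neck_rim=190,cap_hinge=172,lever_pivot=117,lever_end=117,red_tab=None,wing_end=None,oil_jug=0,funnel=0)
for t,z in Z.items():
    for c in ('top','scene'):
        r=pinpoint(c,t)
        for q in r[:2]: print(t,c,np.round(q['location'],1),round(q['score'],2), None if z is None else atz(c,q['location'],z).round(0))
print(get_obs())
E
python3 a.py
```

```text
scene {'fov_y': 53.012401496336274, 'cx': 318.1013196698536, 'cy': 199.58563648233547, 'pose': [[0.809, -0.38, 0.448, 1237.499], [0.587, 0.52, -0.62, -926.709], [0.003, 0.765, 0.644, 1112.998], [0.0, 0.0, 0.0, 1.0]]}
top {'fov_y': 48.50202122643857, 'cx': 324.97767835119083, 'cy': 206.06146664531593, 'pose': [[-0.015, 0.998, -0.056, 471.149], [-1.0, -0.016, -0.012, -7.088], [-0.013, 0.055, 0.998, 1669.011], [0.0, 0.0, 0.0, 1.0]]}
spray_unit top [307.2 200.7] 0.84 [585.  80.   0.]
spray_unit scene [332.7 224.2] 0.83 [601.  55.   0.]
neck_rim top [274.6 187.5] 0.74 [618. 179. 190.]
neck_rim scene [355.7 173.3] 0.69 [621. 176. 190.]
cap_hinge top [250.4 182.7] 0.66 [638. 263. 172.]
cap_hinge scene [371.  169.5] 0.62 [644. 255. 172.]
lever_pivot top [335.5 204. ] 0.65 [564. -25. 117.]
lever_pivot scene [319.  209.4] 0.57 [581. -12. 117.]
lever_end top [329.2 235.4] 0.62 [455.  -1. 117.]
lever_end scene [302.1 196.1] 0.56 [482.  12. 117.]
red_tab top [221.3 174.1] 0.84 None
red_tab scene [387.2 131.4] 0.73 None
wing_end top [220.8 191.3] 0.59 None
wing_end scene [375.4 137.8] 0.87 None
wi
[... 288 characters left out ...]
: 1.0, 'joint_positions': array([ 9.59985362e-01,  3.41974883e-01,  1.52410232e+00,  3.68150355e-06,
        1.27541107e+00, -1.45964641e-01]), 'dq': array([-7.69423628e-04, -4.54322327e-05,  2.47608651e-05, -7.85384621e-05,
       -2.30532474e-04, -5.21190871e-04]), 'tau': array([-4.15740597e-04, -4.31140673e+01, -2.44481295e+01,  7.20188348e-02,
        4.82658658e-02, -4.26664212e-05]), 'tool_pos': array([235.32072445, 469.32326091, 226.75274251]), 'tcp_rot': array([3.14148887e+00, 1.16977111e-05, 2.67674526e+00]), 'contact_force': array([-0.58567687,  0.66433736,  0.39761752]), 'moment': array([-0.02842117,  0.00131055,  0.00751058]), 'finger_force': 0.0, 'grip_width': 91.66304275186769}
```

View pics/scene0.png

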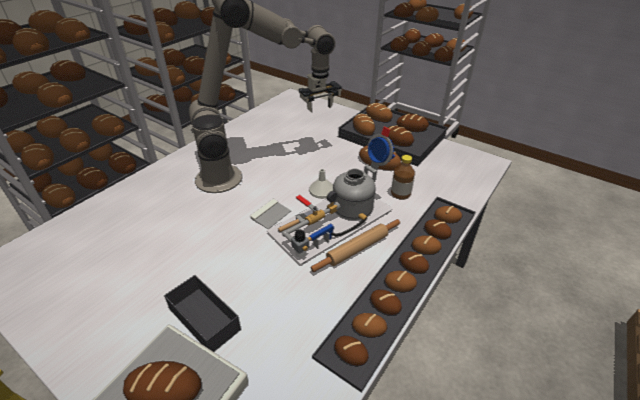

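View pics/top0.png

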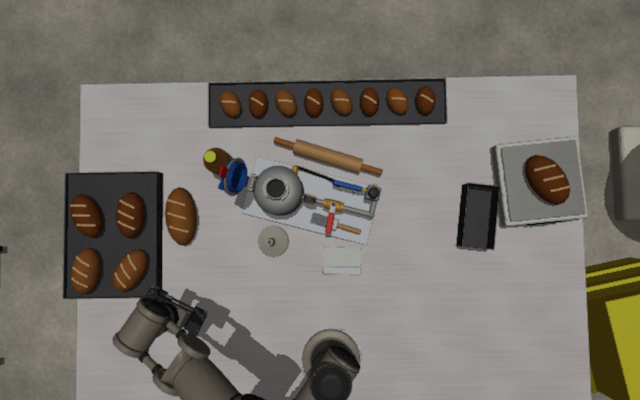

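The scene view shows the tank at about (355,190), the cap open at (380,150) with its red tab at (387,131), and the jug behind at (402,180). In the top view the tank is at (277,188) and the tab at (221,174). The red lever at (330,222) lies across the pipe, pointing to the robot. The network points agree with this.

```bash
cat >> h.py <<'E'
from scipy.spatial.transform import Rotation as Ro
yaw=np.radians(-14.0); NECK=np.array([619.5,177.5,0])
ex=np.array([np.cos(yaw),np.sin(yaw),0]); ey=np.array([-ex[1],ex[0],0])
def S(p): # sprayer coords -> world
    return NECK+ex*p[0]+ey*(p[1]-115)+np.array([0,0,p[2]])
def inv(w):
    d=np.array(w)-NECK; return np.array([d@ex,d@ey+115,d[2]]).round(1)
def tri(p1,p2,c=('top','scene')):
    A=[];b=[]
    for cam,p in zip(c,(p1,p2)):
        o,d=ray(cam,p); d=d/np.linalg.norm(d); M=np.eye(3)-np.outer(d,d); A.append(M); b.append(M@o)
    A=np.vstack(A);b=np.hstack(b); x,r,*_=np.linalg.lstsq(A,b,rcond=None); return x,np.sqrt(r)
def go(*targets):
    """moves in tool units from the present pose (assuming no turn) through sprayer-frame TCP targets"""
    o=get_obs(); R=Ro.from_euler('xyz',o['tcp_rot']); p=o['tool_pos']; print('now',inv(p),'rot',o['tcp_rot'].round(3),'F',o['contact_force'].round(1),'t',o['time'])
    for t in targets:
        w=S(t); print(t,w.round(0),'units',(R.inv().apply(w-p)/30).round(2)); p=w
E
python3 - <<'E'
from h import *
x,r=tri([221.3,174.1],[387.2,131.4]); s=inv(x); print(x,r,s, 'theta',np.arctan2(s[2]-172,200-s[1])-np.arctan2(20.5,178)*0, 'corr',np.arctan2(20.5,178))
for a,b in (([220.8,191.3],[375.4,137.8]),):
    x,r=tri(a,b); print(x,r,inv(x))
for n,a,b in (('neck',[274.6,187.5],[355.7,173.3]),('hinge',[250.4,182.7],[371,169.5]),('piv',[335.5,204],[319,209.4]),('end',[329.2,235.4],[302.1,196.1])):
    x,r=tri(a,b); print(n,x,r,inv(x))
E
python3 -m pendant '[0,0,-0.2,0,0,1,1, 0,0,-0.2,0,0,1,1, 0,0,-0.2,0,0,1,1, 0,0,-0.2,0,0,1,1, 0,0,-0.2,0,0,1,1, 0,0,-0.2,0,0,1,1, 0,0,-0.2,0,0,1,1, 0,0,-0.2,0,0,1,1, 0,0,-0.2,0,0,1,1, 0,0,-0.2,0,0,1,1]'
python3 -m pendant '[0,0,-0.2,0,0,1,1, 0,0,-0.2,0,0,1,1, 0,0,-0.2,0,0,1,1, 0,0,-0.2,0,0,1,1, 0,0,-0.2,0,0,1,1, 0,0,-0.2,0,0,1,1, 0,0,-0.2,0,0,1,1, 0,0,-0.2,0,0,1,1, 0,0,-0.2,0,0,1,1, 0,0,0,0,0,0.3,1]'
python3 -c "
from h import *
go((0,290,330))"
```

```text
[653.92419613 330.02327363 313.36978124] [6.22819026] [ -3.5 271.3 313.4] theta 2.0378327960223253 corr 0.11466336307020064
[603.17411082 343.05717035 260.59598893] [2.07743271] [-55.9 271.7 260.6]
neck [618.66203086 179.26918488 187.16145449] [0.0186179] [ -1.2 116.5 187.2]
hinge [639.10335828 264.99490685 164.05619382] [0.62182431] [ -2.1 204.6 164.1]
piv [572.70916631 -18.41773182 116.33883517] [15.15137019] [  2.  -86.4 116.3]
end [466.50353113   8.17748701 111.64901025] [21.2448984] [-107.5  -86.3  111.6]
time: 2.0
tool_pos: [235.3, 469.3, 287.0]
tcp_rot: [3.142, 0.0, 1.976]
contact_force: [-0.2, -0.3, 1.0]
grip_width: 16.3
finger_force: 0.0
time: 3.0
tool_pos: [235.5, 469.6, 341.5]
tcp_rot: [3.141, -0.002, 1.328]
contact_force: [-0.2, 0.1, -1.0]
grip_width: 0.4
finger_force: 0.0
now [-443.3  305.5  341.5] rot [ 3.141e+00 -2.000e-03  1.328e+00] F [-0.2  0.1 -1. ] t 3.0
(0, 290, 330) [662. 347. 330.] units [-0.54 14.77  0.39]
```

```bash
python3 -m pendant '[0.1,1,0,0,0,0,1, 0.1,1,0,0,0,0,1, 0.1,1,0,0,0,0,1, 0,1,0,0,0,0,1, 0,1,0,0,0,0,1, 0,1,0,0,0,0,1, 0,1,0,0,0,0,1, 0,1,0,0,0,0,1, 0,1,0,0,0,0,1, 0,1,0,0,0,0,1]'
python3 -m pendant '[0,1,0,0,0,0,1, 0,1,0,0,0,0,1, 0,1,0,0,0,0,1, 0,1,0,0,0,0,1, 0,0.6,0,0,0,0,1, 0,0,0,0,0,0,1]'
python3 - <<'E'
from h import *
go((0,308,315))
save('wrist','w1'); save('scene','s1')
im=cv2.imread('pics/s1.png')[90:240,280:480]; cv2.imwrite('pics/s1c.png',cv2.resize(im,None,fx=4,fy=4,interpolation=2))
E
```

```text
time: 4.0
tool_pos: [529.8, 405.9, 340.2]
tcp_rot: [-3.141, 0.0, 1.331]
contact_force: [0.1, 0.4, 0.5]
grip_width: 0.1
finger_force: 0.0
time: 4.6
tool_pos: [665.1, 371.8, 337.2]
tcp_rot: [-3.139, 0.002, 1.327]
contact_force: [0.3, 0.2, 0.5]
grip_width: 0.4
finger_force: 0.0
now [ -2.8 314.6 337.2] rot [-3.139e+00  2.000e-03  1.327e+00] F [0.3 0.2 0.5] t 4.6
(0, 308, 315) [666. 365. 315.] units [-0.22  0.09  0.74]
```

View pics/s1c.png

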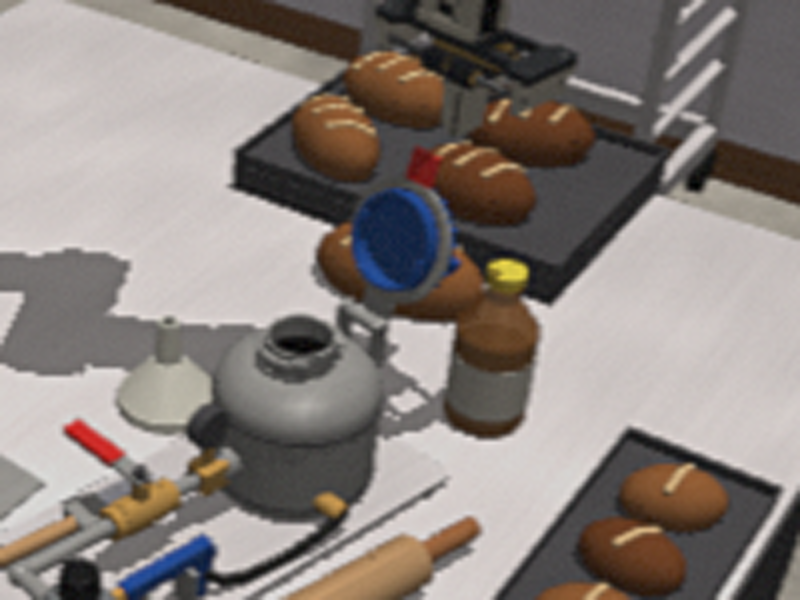

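The fingers (crop about (460,110)) are just behind the red tab (425,165), and the cap faces the neck. I will lower a little and push towards −y.

```bash
python3 -m pendant '[0,0.1,0.25,0,0,0,1, 0,0,0.25,0,0,0,1, -0.5,0,0,0,0,0,1, -0.5,0,0,0,0,0,1, -0.3,0,0,0,0,0,1, -0.3,0,0,0,0,0,1, -0.3,0,0,0,0,0,1, 0,0,0,0,0,0,1]'
python3 - <<'E'
from h import *
go((0,232,324))
save('scene','s2'); capture('top')
a=pinpoint('top','red_tab');b=pinpoint('scene','red_tab'); print(a[:2],b[:2])
if a and b: print(inv(tri(a[0]['location'],b[0]['location'])[0]))
E
```

```text
time: 5.5
tool_pos: [650.6, 318.1, 328.1]
tcp_rot: [3.14, -0.003, 1.331]
contact_force: [-0.8, 1.2, 2.1]
grip_width: 0.5
finger_force: 0.7
now [ -3.9 258.9 328.1] rot [ 3.140e+00 -3.000e-03  1.331e+00] F [-0.8  1.2  2.1] t 5.5
(0, 232, 324) [648. 291. 324.] units [-0.9   0.12  0.13]
[{'location': [226.4, 172.8], 'score': 0.86}] [{'location': [329.5, 226.6], 'score': 0.7}, {'location': [386.6, 127.4], 'score': 0.61}]
[ -40.3  221.9 -122.7]
```

```bash
python3 -m pendant '[-0.4,0.1,0,0,0,0,1, -0.4,0,0,0,0,0,1, -0.4,0,0,0,0,0,1, -0.4,0,0,0,0,0,1, -0.4,0,0,0,0,0,1, -0.4,0,0,0,0,0,1, -0.4,0,0,0,0,0,1, 0,0,0,0,0,0,1]'
python3 - <<'E'
from h import *
go((0,171,326),(0,127,307))
save('scene','s3')
im=cv2.imread('pics/s3.png')[90:240,280:480]; cv2.imwrite('pics/s3c.png',cv2.resize(im,None,fx=4,fy=4,interpolation=2))
E
```

```text
time: 6.5
tool_pos: [634.7, 233.8, 325.4]
tcp_rot: [-3.141, 0.001, 1.328]
contact_force: [0.6, -0.7, 0.2]
grip_width: 0.3
finger_force: 0.1
now [  1.1 173.3 325.4] rot [-3.141e+00  1.000e-03  1.328e+00] F [ 0.6 -0.7  0.2] t 6.5
(0, 171, 326) [633. 232. 326.] units [-0.08 -0.04 -0.02]
(0, 127, 307) [622. 189. 307.] units [-1.47 -0.    0.63]
```

View pics/s3c.png

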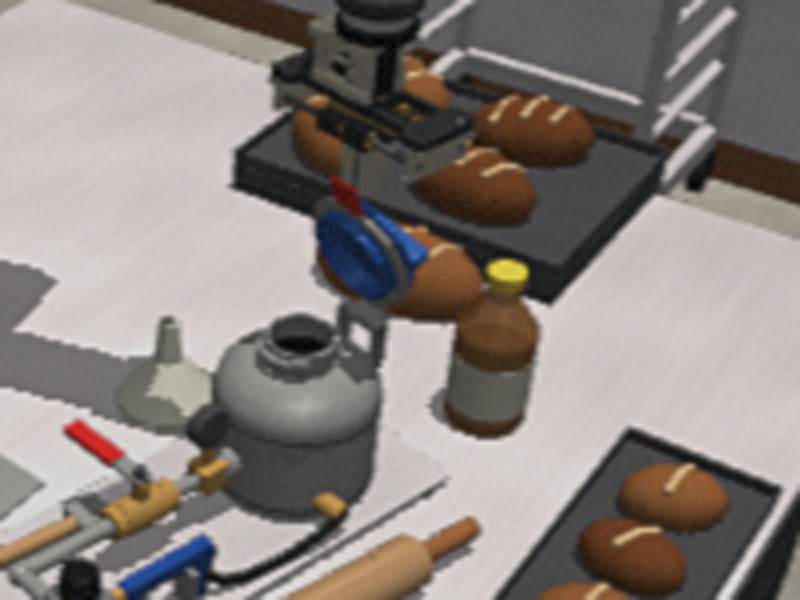

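The carrier leans towards the neck at about 1.1 rad, with the tab at crop (345,195) pressed by the fingers. I will go on along the arc.

```bash
python3 -m pendant '[-0.43,0,0.17,0,0,0,1, -0.43,0,0.17,0,0,0,1, -0.43,0,0.17,0,0,0,1, -0.43,0,0.17,0,0,0,1, -0.31,0,0.25,0,0,0,1, -0.31,0,0.25,0,0,0,1, -0.31,0,0.25,0,0,0,1, -0.31,0,0.25,0,0,0,1, -0.22,0,0.33,0,0,0,1, -0.22,0,0.33,0,0,0,1, -0.22,0,0.33,0,0,0,1, -0.22,0,0.33,0,0,0,1]'
python3 - <<'E'
from h import *
go((0,50,207),(0,46,190))
save('scene','s4')
im=cv2.imread('pics/s4.png')[90:240,280:480]; cv2.imwrite('pics/s4c.png',cv2.resize(im,None,fx=4,fy=4,interpolation=2))
E
```

```text
time: 7.75
tool_pos: [607.3, 121.8, 236.3]
tcp_rot: [3.141, 0.002, 1.329]
contact_force: [-2.5, -1.5, 3.2]
grip_width: 0.8
finger_force: 2.4
now [  1.6  58.  236.3] rot [3.141e+00 2.000e-03 1.329e+00] F [-2.5 -1.5  3.2] t 7.75
(0, 50, 207) [604. 114. 207.] units [-0.26 -0.06  0.98]
(0, 46, 190) [603. 111. 190.] units [-0.13 -0.    0.57]
```

View pics/s4c.png

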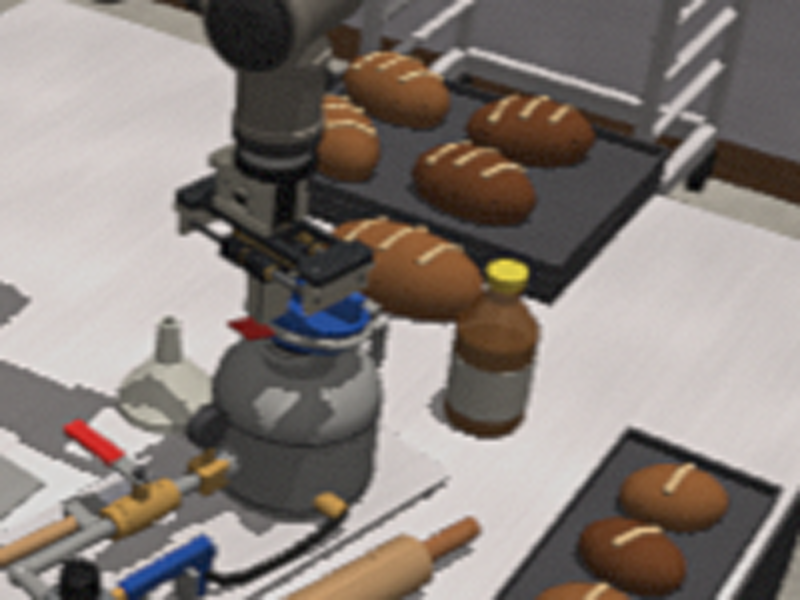

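The carrier is nearly down, with the tab at crop (250,328) and the fingers close to the cap's edge at (268,305). I will press the rest of the way down, drifting outwards onto the tab.

```bash
python3 -m pendant '[-0.3,0,0.25,0,0,0,1, -0.2,0,0.25,0,0,0,1, -0.1,0,0.25,0,0,0,1, 0,0,0.25,0,0,0,1, 0,0,0.2,0,0,0,1, 0,0,0.2,0,0,0,1, 0,0,0.1,0,0,0,1, 0,0,0,0,0,0,1]'
python3 - <<'E'
from h import *
go((0,40,185))
E
```

```text
time: 8.6
tool_pos: [603.1, 105.6, 192.5]
tcp_rot: [3.14, 0.0, 1.33]
contact_force: [-3.7, -1.8, 12.2]
grip_width: 0.7
finger_force: 6.1
now [  1.5  41.2 192.5] rot [3.14 0.   1.33] F [-3.7 -1.8 12.2] t 8.6
(0, 40, 185) [601. 105. 185.] units [-0.04 -0.05  0.25]
```

The reading is 12 N at z = 192.5 with the TCP over the tab, and the tab's shut height is 193, so the cap lies down. Next I rise, centre over the neck, open part-way and turn counter-clockwise so the fingers can push on the wings.

```bash
python3 -m pendant '[0,0,-0.8,0,0,0,1, 0,0,-0.9,0,0,0,1, 0,0,-0.9,0,0,0,0.5, 0.6,-0.05,-0.6,0,0,0,-0.3, 0.6,0,-0.6,0,0,0,-0.3, 0.6,0,-0.6,0,0,0,-0.3, 0.6,0,0,0,0,0,-0.3, 0,0,0,0,0,0,-0.3]'
python3 - <<'E'
from h import *
print(get_obs()['joint_positions'].round(2),get_obs()['grip_width'])
go((0,115,290))
m=camera_model('wrist'); save('wrist','w2'); save('top','t2')
for c in('wrist','top'):
    for t,z in(('wing_end',218),('red_tab',193),('lever_end',117),('lever_pivot',117)):
        for q in pinpoint(c,t)[:2]: print(c,t,np.round(q['location']),round(q['score'],2),inv(atz(c,q['location'],z,m if c=='wrist' else None)))
E
```

```text
time: 9.4
tool_pos: [618.9, 178.3, 322.3]
tcp_rot: [-3.142, -0.001, 1.332]
contact_force: [0.4, -0.4, -0.8]
grip_width: 43.8
finger_force: 0.0
[0.16 0.53 0.96 0.   1.64 0.4 ] 43.78848664733526
now [ -0.8 115.7 322.3] rot [-3.142e+00 -1.000e-03  1.332e+00] F [ 0.4 -0.4 -0.8] t 9.4
(0, 115, 290) [620. 178. 290.] units [-0.02  0.03  1.08]
wrist wing_end [257. 212.] 0.95 [-55.9 101.2 218. ]
wrist wing_end [275. 299.] 0.39 [-43.8  19.9 218. ]
wrist lever_pivot [317. 328.] 0.72 [ -7.9 -87.3 117. ]
top wing_end [471. 216.] 0.72 [  51.4 -532.8  218. ]
top wing_end [274. 203.] 0.69 [-53.7 103.6 218. ]
top red_tab [306. 195.] 0.71 [ -1.5   8.5 193. ]
top red_tab [221. 164.] 0.59 [ 35.8 309.  193. ]
top lever_end [330. 230.] 0.66 [-98.5 -95.8 117. ]
top lever_pivot [334. 203.] 0.97 [ -3.3 -90.2 117. ]
top lever_pivot [340. 224.] 0.64 [ -70.7 -124.5  117. ]
```

View pics/w2.png

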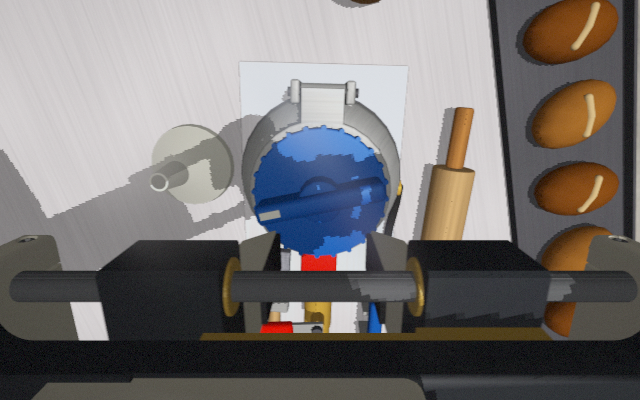

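The cap lies on the neck. Its white mark is at (268,216), so the wing is about 0.24 rad counter-clockwise, and the red tab is at (318,263). I will turn the tool about 76° counter-clockwise and lower the fingers between the wings.

```bash
python3 -m pendant '[0,0,0.2,0,0,-1,-0.3, 0,0,0.2,0,0,-1,-0.3, 0,0,0.2,0,0,-1,-0.3, 0,0,0.2,0,0,-1,-0.3, 0,0,0.2,0,0,-1,-0.3, 0,0,0.2,0,0,-1,-0.3, 0,0,0.2,0,0,-1,-0.3, 0,0,0.2,0,0,-1,-0.3, 0,0,0.2,0,0,-1,-0.3, 0,0,0.2,0,0,-1,-0.3]'
python3 -m pendant '[0,0,0,0,0,-1,-0.3, 0,0,0,0,0,-1,-0.3, 0,0,0,0,0,-1,-0.3, 0,0,0,0,0,-1,-0.3, 0,0,0,0,0,-1,-0.3, 0,0,0,0,0,-1,-0.3, 0,0,0,0,0,-1,-0.3, 0,0,0,0,0,-1,-0.3, 0,0,0,0,0,-1,-0.3, 0,0,0,0,0,0,-0.3]'
python3 - <<'E'
from h import *
o=get_obs();print(o['joint_positions'].round(2),o['grip_width'])
go((0,115,212))
m=camera_model('wrist'); save('wrist','w3')
E
```

```text
time: 10.9
tool_pos: [618.8, 175.8, 262.5]
tcp_rot: [3.141, -0.0, 2.03]
contact_force: [-1.2, 0.3, -0.3]
grip_width: 59.5
finger_force: 0.0
time: 11.9
tool_pos: [618.8, 175.8, 262.8]
tcp_rot: [3.141, 0.0, 2.656]
contact_force: [0.6, 0.1, -0.0]
grip_width: 59.8
finger_force: 0.0
[ 0.16  0.55  1.1   0.    1.5  -0.93] 59.80493860408595
now [-2.000e-01  1.132e+02  2.628e+02] rot [3.141 0.    2.656] F [ 0.6  0.1 -0. ] t 11.9
(0, 115, 212) [620. 178. 212.] units [0.01 0.06 1.69]
```

View pics/w3.png

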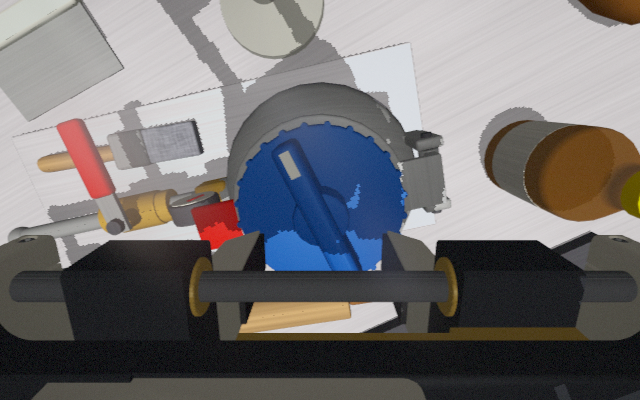

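The wing bar (from (288,160) to (345,265)) is well clear of both fingers, which sit either side of the hub at (322,215). I lower and start turning clockwise.

```bash
python3 -m pendant '[0,0.06,0.5,0,0,0,-0.3, 0,0,0.5,0,0,0,-0.3, 0,0,0.4,0,0,0,-0.3, 0,0,0.24,0,0,0,-0.3, 0,0,0,0,0,1,-0.3, 0,0,0,0,0,1,-0.3, 0,0,0,0,0,1,-0.3, 0,0,0,0,0,1,-0.3, 0,0,0,0,0,1,-0.3, 0,0,0,0,0,1,-0.3, 0,0,0,0,0,1,-0.3, 0,0,0,0,0,1,-0.3]'
python3 -m pendant '[0,0,0,0,0,1,-0.3, 0,0,0,0,0,1,-0.3, 0,0,0,0,0,1,-0.3, 0,0,0,0,0,1,-0.3, 0,0,0,0,0,1,-0.3, 0,0,0,0,0,1,-0.3, 0,0,0,0,0,1,-0.3, 0,0,0,0,0,1,-0.3]'
python3 - <<'E'
from h import *
o=get_obs();print(o['joint_positions'].round(2),o['grip_width'],o['moment'].round(2))
go((0,115,212))
E
```

```text
time: 13.15
tool_pos: [620.1, 176.6, 213.8]
tcp_rot: [3.141, 0.002, 2.094]
contact_force: [1.4, -4.9, -0.8]
grip_width: 59.6
finger_force: 2.6
time: 13.95
tool_pos: [619.7, 175.5, 213.1]
tcp_rot: [-3.141, 0.003, 1.535]
contact_force: [-0.8, -7.1, -2.7]
grip_width: 59.5
finger_force: 2.5
[ 0.16  0.58  1.18 -0.    1.38  0.2 ] 59.54729953524257 [-1.14  0.01  0.16]
now [  0.7 113.1 213.1] rot [-3.141e+00  3.000e-03  1.535e+00] F [-0.8 -7.1 -2.7] t 13.95
(0, 115, 212) [620. 178. 212.] units [ 0.07 -0.01  0.04]
```

```bash
python3 -m pendant '[0.05,0,0,0,0,1,-0.3, 0,0,0,0,0,1,-0.3, 0,0,0,0,0,1,-0.3, 0,0,0,0,0,1,-0.3, 0,0,0,0,0,1,-0.3, 0,0,0,0,0,1,-0.3, 0,0,0,0,0,1,-0.3, 0,0,0,0,0,1,-0.3, 0,0,0,0,0,1,-0.3, 0,0,0,0,0,1,-0.3, 0,0,0,0,0,1,-0.3, 0,0,0,0,0,1,-0.3]'
python3 -m pendant '[0,0,0.03,0,0,1,-0.3, 0,0,0,0,0,1,-0.3, 0,0,0,0,0,1,-0.3, 0,0,0,0,0,1,-0.3, 0,0,0,0,0,1,-0.3, 0,0,0,0,0,1,-0.3, 0,0,0,0,0,1,-0.3, 0,0,0,0,0,1,-0.3, 0,0,0,0,0,1,-0.3]'
python3 - <<'E'
from h import *
o=get_obs();print(o['joint_positions'].round(2),o['grip_width'],o['moment'].round(2))
go((0,115,212))
E
```

```text
time: 15.15
tool_pos: [618.6, 177.8, 212.9]
tcp_rot: [-3.141, 0.004, 0.697]
contact_force: [-3.2, -3.0, -0.9]
grip_width: 59.5
finger_force: 2.1
time: 16.05
tool_pos: [618.2, 178.7, 212.0]
tcp_rot: [3.141, 0.004, 0.069]
contact_force: [-5.6, -0.7, -0.1]
grip_width: 59.7
finger_force: 1.9
[ 0.16  0.58  1.18 -0.    1.39  1.66] 59.65536300030509 [-0.24  0.95  0.19]
now [ -1.5 115.9 212. ] rot [3.141 0.004 0.069] F [-5.6 -0.7 -0.1] t 16.05
(0, 115, 212) [620. 178. 212.] units [0.04 0.04 0.  ]
```

```bash
python3 -m pendant '[0,0,0,0,0,1,-0.3, 0,0,0,0,0,1,-0.3, 0,0,0,0,0,1,-0.3, 0,0,0,0,0,0.7,-0.3, 0,0,0,0,0,0.3,-0.3]'
python3 -c "
from h import *
print(get_obs()['moment'].round(2))"
python3 -m pendant '[0,0,0,0,0,0.5,-0.3, 0,0,0,0,0,0.5,-0.3, 0,0,0,0,0,0.3,-0.3, 0,0,0,0,0,0,-0.3]'
python3 -c "
from h import *
print(get_obs()['moment'].round(2))"
```

```text
time: 16.55
tool_pos: [618.8, 178.7, 211.9]
tcp_rot: [3.14, 0.003, -0.208]
contact_force: [-3.5, -1.3, -2.1]
grip_width: 59.7
finger_force: 2.2
[-0.24  0.66  0.1 ]
time: 16.95
tool_pos: [619.1, 178.8, 212.1]
tcp_rot: [3.14, 0.002, -0.296]
contact_force: [-3.5, -1.7, -3.4]
grip_width: 59.6
finger_force: 16.3
[-0.51  0.86  1.12]
```

The moment jumped to 1.1 N m, so the cap is against its stop at about 123°. I back off, rise, turn back and look.

```bash
python3 -m pendant '[0,0,0,0,0,-1,-0.3, 0,0,0,0,0,-1,-0.3, 0,0,0,0,0,-1,-0.3, 0,0,-0.5,0,0,0,-0.3, 0,0,-0.9,0,0,0,-0.3, 0,0,-0.9,0,0,0,-0.3, 0,0,-0.6,0,0,-1,1, 0,0,-0.3,0,0,-1,1, 0,0,0,0,0,-1,1, 0,0,0,0,0,-1,1, 0,0,0,0,0,-1,1, 0,0,0,0,0,-1,1]'
python3 -m pendant '[0,0,0,0,0,-1,1, 0,0,0,0,0,-1,1, 0,0,0,0,0,-1,1, 0,0,0,0,0,-1,1, 0,0,0,0,0,-1,1, 0,0,0,0,0,-1,1, 0,0,0,0,0,-1,1, 0,0,0,0,0,-1,1, 0,0,0,0,0,-1,1, 0,0,0,0,0,-1,1, 0,0,0,0,0,-1,1, 0,0,0,0,0,-1,1]'
python3 -m pendant '[0,0,0,0,0,-1,1, 0,0,0,0,0,-1,1, 0,0,0,0,0,-0.3,1, 0,0,0,0,0,0,1]'
python3 - <<'E'
from h import *
go((-75,-45,300),(-75,-45,104))
m=camera_model('wrist'); save('wrist','w4')
for t,z in(('wing_end',214),('red_tab',193),('lever_end',117),('lever_pivot',117)):
    for q in pinpoint('wrist',t)[:2]: print(t,np.round(q['location']),round(q['score'],2),inv(atz('wrist',q['location'],z,m)))
E
```

```text
time: 18.15
tool_pos: [620.6, 179.4, 309.7]
tcp_rot: [-3.141, -0.004, 0.334]
contact_force: [0.7, 0.1, 0.6]
grip_width: 15.9
finger_force: 0.0
time: 19.35
tool_pos: [620.6, 179.4, 309.7]
tcp_rot: [3.139, -0.003, 1.171]
contact_force: [-0.3, 0.2, 0.4]
grip_width: 0.9
finger_force: 0.0
time: 19.75
tool_pos: [620.2, 179.2, 309.3]
tcp_rot: [3.14, -0.001, 1.328]
contact_force: [-0.3, 0.2, 0.2]
grip_width: 0.6
finger_force: 0.0
now [2.000e-01 1.168e+02 3.093e+02] rot [ 3.140e+00 -1.000e-03  1.328e+00] F [-0.3  0.2  0.2] t 19.75
(-75, -45, 300) [508.  40. 300.] units [-5.39 -2.52  0.3 ]
(-75, -45, 104) [508.  40. 104.] units [-0.01 -0.01  6.53]
wing_end [353. 148.] 0.88 [ 21.6 156.4 214. ]
lever_pivot [316. 340.] 0.64 [ -8.7 -92.7 117. ]
lever_pivot [354. 146.] 0.37 [ 31.8 145.7 117. ]
```

View pics/w4.png

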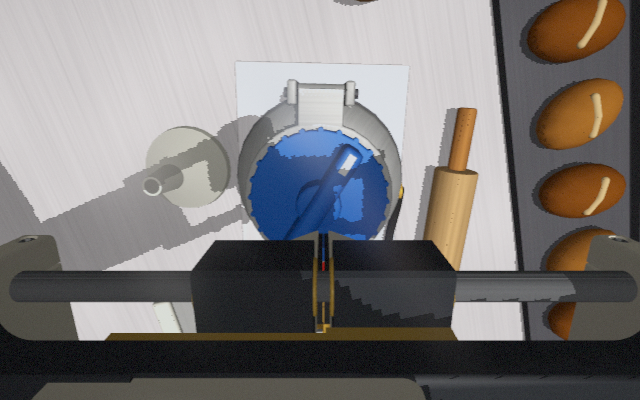

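The white mark is now at (349,157), up and to the right of the hub, about 118–120° clockwise, so the cap is home. On to the lever.

```bash
python3 -m pendant '[-0.8,-0.4,0,0,0,0,1, -0.9,-0.45,0,0,0,0,1, -0.9,-0.45,0,0,0,0,1, -0.9,-0.4,0,0,0,0,1, -0.9,-0.4,0,0,0,0,1, -0.8,-0.4,0.3,0,0,0,1, 0,0,0.8,0,0,0,1, 0,0,1,0,0,0,1, 0,0,1,0,0,0,1, 0,0,0.5,0,0,0,1, 0,0,0,0,0,0,1]'
python3 - <<'E'
from h import *
go((-75,-40,104))
m=camera_model('wrist'); save('wrist','w5')
for t,z in(('lever_end',117),('lever_pivot',117)):
    for q in pinpoint('wrist',t)[:2]: print(t,np.round(q['location']),round(q['score'],2),inv(atz('wrist',q['location'],z,m)))
E
```

```text
time: 21.1
tool_pos: [508.3, 45.5, 198.7]
tcp_rot: [-3.137, 0.001, 1.329]
contact_force: [-0.4, 0.7, 0.5]
grip_width: 0.5
finger_force: 0.0
now [-76.  -40.  198.7] rot [-3.137e+00  1.000e-03  1.329e+00] F [-0.4  0.7  0.5] t 21.1
(-75, -40, 104) [509.  45. 104.] units [0.   0.05 3.16]
lever_pivot [390. 140.] 0.38 [-30.    7.1 117. ]
```

View pics/w5.png

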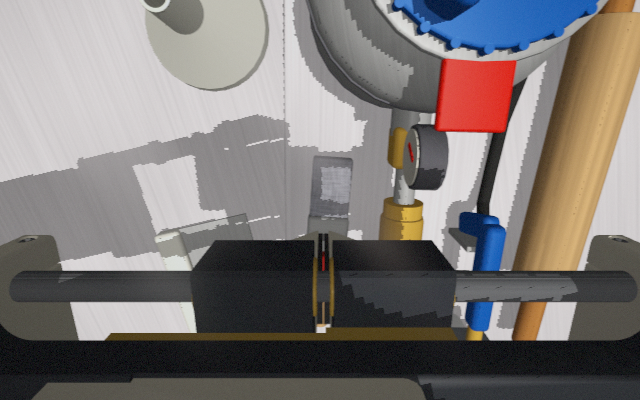

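The funnel (210,40), the cap's red tab (475,95) and the gauge (428,155) are all clear. The brush lies on the plate at (330,190), and the lever is hidden behind the gripper at −y as expected. I lower to lever height and begin the swing.

```bash
python3 -m pendant '[0,0,0.8,0,0,0,1, 0,0,0.8,0,0,0,1, 0,0,0.8,0,0,0,1, 0,0,0.7,0,0,0,1, 0,0,0,0,0,0,1]'
python3 -m pendant '[-0.3,0,0,0,0,0,1, -0.3,0,0,0,0,0,1, -0.3,0,0,0,0,0,1, -0.3,0,0,0,0,0,1, -0.3,0,0,0,0,0,1]'
python3 -c "
from h import *
go((-80,-93,104),(-75,-121,104),(-57,-147,104),(-26,-166,104))"
```

```text
time: 21.75
tool_pos: [508.8, 45.6, 106.5]
tcp_rot: [-3.139, 0.0, 1.329]
contact_force: [-0.6, -0.6, 1.1]
grip_width: 0.7
finger_force: 0.0
time: 22.25
tool_pos: [499.2, 1.2, 108.4]
tcp_rot: [3.14, -0.001, 1.329]
contact_force: [1.8, 3.5, 2.0]
grip_width: 0.3
finger_force: 1.5
now [-74.1 -85.2 108.4] rot [ 3.140e+00 -1.000e-03  1.329e+00] F [1.8 3.5 2. ] t 22.25
(-80, -93, 104) [492.  -5. 104.] units [-0.26 -0.2   0.15]
(-75, -121, 104) [490. -33. 104.] units [-0.93  0.16 -0.  ]
(-57, -147, 104) [501. -63. 104.] units [-0.87  0.6   0.  ]
(-26, -166, 104) [526. -89. 104.] units [-0.64  1.03  0.  ]
```

Contact: 4 N on the lever. I will swing it round.

```bash
python3 -m pendant '[-0.26,-0.1,0.1,0,0,0,1, -0.3,0.03,0,0,0,0,1, -0.3,0.05,0,0,0,0,1, -0.3,0.08,0,0,0,0,1, -0.3,0.2,0,0,0,0,1, -0.3,0.2,0,0,0,0,1, -0.27,0.2,0,0,0,0,1, -0.2,0.25,0,0,0,0,1, -0.2,0.25,0,0,0,0,1, -0.1,0.25,0,0,0,0,1, -0.1,0.25,0,0,0,0,1, 0,0,0,0,0,0,1]'
python3 - <<'E'
from h import *
go((-25,-166,106))
save('top','t6')
for q in pinpoint('top','lever_end')[:3]: print(q['location'],q['score'],inv(atz('top',q['location'],117)))
E
```

```text
time: 23.45
tool_pos: [517.7, -80.1, 104.1]
tcp_rot: [-3.114, -0.006, 1.33]
contact_force: [-38.3, 26.8, 33.3]
grip_width: 0.4
finger_force: 23.5
now [ -36.4 -159.5  104.1] rot [-3.114 -0.006  1.33 ] F [-38.3  26.8  33.3] t 23.45
(-25, -166, 106) [527. -89. 106.] units [-0.22  0.38 -0.08]
```

```bash
python3 -m pendant '[0,-0.5,0,0,0,0,1, 0,-0.6,0,0,0,0,1, 0,-0.6,-0.3,0,0,0,1, 0,-0.6,-1,0,0,0,1, 0,0,-1,0,0,0,1, 0,0,-1,0,0,0,1, 0,0,-1,0,0,0,1, 0,0,-1,0,0,0,1, -1,-1,-1,0,0,0,1, -1,-1,0,0,0,0,1, 0,-1,0,0,0,0,1, 0,-1,0,0,0,0,1]'
python3 - <<'E'
from h import *
go()
m=camera_model('wrist'); a=capture('top'); b=capture('scene')
A=cv2.resize(a[165:265,270:400],None,fx=4,fy=4,interpolation=2); B=cv2.resize(b[165:265,260:350],None,fx=4,fy=4,interpolation=2)
cv2.imwrite('pics/both.png',cv2.cvtColor(np.hstack([A[:,:420],B]),cv2.COLOR_RGB2BGR))
for c in('top','scene'):
  for t in ('lever_end','lever_pivot'):
    for q in pinpoint(c,t)[:2]: print(c,t,q['location'],q['score'],inv(atz(c,q['location'],117)))
E
```

```text
time: 24.75
tool_pos: [331.2, -100.0, 293.0]
tcp_rot: [3.14, 0.001, 1.328]
contact_force: [-0.5, -0.0, 0.2]
grip_width: 0.6
finger_force: 0.0
now [-212.6 -224.   293. ] rot [3.140e+00 1.000e-03 1.328e+00] F [-0.5 -0.   0.2] t 24.75
top lever_end [360.3, 212.5] 0.59 [ -14.1 -186.   117. ]
top lever_pivot [335.0, 205.3] 0.8 [ -9.5 -94.1 117. ]
scene lever_end [293.7, 220.3] 0.56 [  -4.4 -187.2  117. ]
scene lever_pivot [316.9, 208.6] 0.77 [  0.3 -81.3 117. ]
```

View pics/both.png

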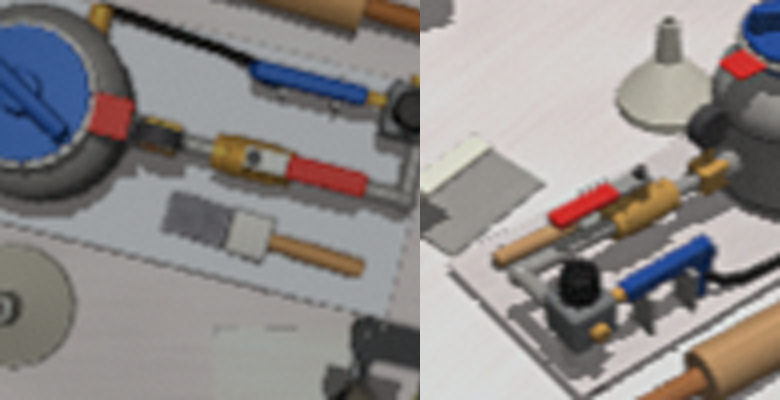

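The crops show the red lever (288,168)→(365,185) in line with the pipe at about 1.52 rad. The cap's tab is shut, the wing is screwed round, the brush and funnel are in place and the robot is clear. I hand in.

```bash
python3 -c "
from plant import *
print(close_job())"
```

```text
the job is handed in; nothing more can be done
None
```

I laid the cap on the neck, screwed it clockwise to its stop, then swung the air lever in line with the pipe (about 1.52 rad measured), and handed the job in at about 25 s. No verdict was returned. The fingers pressed the lever's stop with about 57 N before I backed off, and in the pictures the other things appear unmoved.

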